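# Gauge a dropping bottle in a sprung V-anvil gauge

### The job

Check the diameter of the small dropping bottle in the bench gauge. First press the gauge's mushroom-headed zero plunger fully down to its stop and let it come back up; then stand the bottle upright on the gauge's bed and press it gently against the sprung pin until it is fully home against the steel V-block behind the pin. Finish while still holding the bottle pressed home there with the gripper - do not let go - and leave the other things on the bench where they are.

Things in the scene. Friction and masses are not known exactly. Their poses are not given: they have to be found in the camera images.
- gauge: fixed bench gauge (mm): aluminium bed 170 (x) x 90 (y) x 10 with grey housing. Origin: centre of the bed's underside; z up; +x = direction in which the bottle is pressed, from the open bed front (x = -85 to -20) to V-block and housing. Bed top z = 10. Housing: x = 12 to 76, y = -25 to 25, top z = 56; on it a dial (x = 28, top z = 63), whose hand follows the pin, and the zero plunger (x = 58)
- v_block: steel V-block before the housing, the bottle's hard stop: 28 mm wide (rear flanks 34), from the bed to z = 50 mm, upright 120 degree V open to -x, wing tips at x = -8, bottom of the V at x = 0. Origin and axes as gauge. Fingers holding the bottle at its two y sides (or above z = 50) stay clear of it
- seat (a point): where the bottle's centre (bottle_center) is when the bottle stands on the bed fully home in the V: x = -20, y = 0, z = 49 mm in the gauge's frame; axes as the gauge's.
- bed_front (a point): point on the bed's top surface, on the mid line, 40 mm before the seated place (x = -60, y = 0, z = 10 mm in the gauge's frame): a bottle standing here is 26 mm clear of the extended pin; axes as the gauge's.
- pusher_tip (a point): tip of the sprung steel pin, 8 mm diameter, lying level along the gauge's x, 20 mm above the bed, sticking out of the V towards -x; free tip at x = -16.5 mm in the gauge's frame. It moves with the pin.
- pusher (a joint): how far the sprung pin is pushed in, m: 0 = free, 0.014 = bottle fully home against the V-block (the pin itself could go to 0.020). Spring: about 2.4 N at the start, 400 N/m more, so about 8 N at 0.014.
- zero_top (a point): centre of the top of the zero plunger's mushroom head, 24 mm diameter, 82 mm above the worktop when up; it moves with the plunger.
- zero_plunger (a joint): how far the zero plunger is pressed down, m: 0 = up, 0.008 = hard stop. Spring: about 3 N at the start, 7 N at the stop; comes back up by itself.
- bottle_center (a point): centre (39 mm above its base) of the small round dropping bottle: body 35 mm diameter and 67 mm tall, narrower cap to 78 mm, 60 g more or less; stands upright and loose on the worktop; z along its axis. It may stand in any of three places beside the carton and the squat bottle.
- carton_small: bystander, loose, to be left alone: upright white carton, 28 x 40 x 85 mm tall; origin at the centre of its underside, z up.
- squat_bottle: bystander, loose, to be left alone: squat glass weighing bottle, 68 mm across, 56 mm tall; origin at the centre of its underside, z up.
- fuse_box: bystander, loose, to be left alone: little flat carton, 32 x 50 x 20 mm tall; origin at the centre of its underside, z up.
- label_tape: bystander, loose, to be left alone: roll of tape lying flat, 68 mm across, 19 mm tall; origin at the centre of its underside, z up.
- timer: bystander, loose, to be left alone: bench timer lying on its back, 66 x 66 x 25 mm; origin at the centre of its underside, z up.
Not all that is in view belongs to the job. Leave any blue look-alike of the part that bears bottle_center alone.

How it is judged:
By the outcome, as a careful person would: the job done as asked, in the order asked, and still so for the second after the job is handed in, while the arm keeps its last pose, push and grip.
It also fails if it takes over 64 s, if anything falls off the work surface, if the arm or the gripper's body presses on something with over 40 N, if the wrist force passes 120 N, or if a joint passes its speed limit or range.

### The arm

A 6-joint arm with a two-finger parallel gripper is mounted at the origin on a cart in front of the work surface, level with it; the furniture and walls round the work are solid. World frame = base frame: x ahead of the robot, y to its left, z up, the work surface at z = 0. Lengths are in mm, angles in degrees, forces in N, time in s.
With the tool pointing down it reaches from about 300 to 875 mm from the base axis. Payload 4.2 kg.
Tool frame: the origin (TCP) lies midway between the tips of the shut fingers; the grasp point (between the pads) lies 19 mm behind it; z points along the fingers, y is the line along which they close (so a half turn about z gives the same grasp; the last joint's range is limited). The gripper opens to 85 mm and grips with 20 to 120 N. Pads are 22 mm wide; open, the fingers measure 114 mm over their backs; the gripper's body (76 mm by 85 mm) begins 54 mm behind the grasp point. The pads swing forward as they close: fully open they stand 13 mm farther back than shut.
Start: joints at [-1.146, 18.312, 89.639, -0, 72.044, -1.146], TCP at [575.014, 0, 231.338] pointing down, gripper open.
Joint ranges: [-177.97, 177.97], [-48.28, 115.42], [12.27, 149.76], [-77.06, 257.06], [2.81, 150.46], [-146.56, 146.56]. Speed limits (degrees/s): [147.25, 147.25, 180, 180, 180, 180].

### API

Orientations are given as a 3x3 rotation matrix whose columns are the frame's x, y, z axes.
In Python, from workcell import ctrl gives the robot as it stands. The module is installed in compiled form; this text tells all that it offers. Calls block until the motion is done:
- ctrl.move_pose(position, orientation): joint-space move of the TCP to a pose.
- ctrl.move_straight(position, attitude=None, max_speed=150, contact_N=None): straight line of the TCP; attitude=None keeps the orientation; max_speed is the mean speed in mm/s. With contact_N (N) it stops when the force on the tool has changed by that much, and returns True; else False.
- ctrl.movej(angles): joint-space move.
- ctrl.move_gripper(opening): finger opening in mm; the grip force is fixed at half the most; returns when the fingers have stopped.
- ctrl.pause(seconds).
- ctrl.ik(position, orientation): joint angles nearest the present ones, or None.
- ctrl.read_camera(name): name is "scene" or "side" or "wrist"; returns the picture (480x640x3 uint8, blue, green, red); there is no depth.
- ctrl.get_calibration(name): a dict with "K" (3x3 intrinsics, pixels), "xyz" and "attitude" of the camera in the world. Camera axes: x right, y down, z forward; pixel columns grow to the right and rows downward; lengths in mm; the calibration is good to about 2 mm. The wrist camera is an equidistant fisheye: a pixel r from the principal point sees the ray r / f radians off the axis. A picture is of the moment at which its call begins: read the wrist's pose just before it. get_calibration takes no time and is no camera call; for the wrist camera it gives the pose at the moment of the call.
A pose or a line that the arm cannot do raises ctrl.MotionError and nothing moves.
- ctrl.close_job(): hands the job in; it is judged then, once.
Readings, each from a call of its own:
- ctrl.current_time(): time.
- ctrl.current_qpos(): joint angles.
- ctrl.current_joint_velocities(): joint speeds.
- ctrl.current_joint_torque(): joint torques, N m.
- ctrl.current_tcp_pos(): TCP position.
- ctrl.current_tcp_rot(): TCP orientation.
- ctrl.current_force(): force on the tool from outside, world axes, zero at the start.
- ctrl.current_moment(): the same for the moment, N m.
- ctrl.current_gripper_width(): finger opening in mm.
- ctrl.current_grasp_force(): force on a finger pad.
Only numpy, scipy, OpenCV 4.12 (cv2) and the standard library are available. Lean on these libraries where they do the work, as an engineer would, in place of code of your own. Each camera call takes 0.05 s, during which the arm holds its last target. There are 200 camera calls.

## Working session

There is one attempt and no reset: what is moved stays moved. The work goes in short steps, each a Python script; the robot and the scene stay as the last script left them, time stands still between calls to the robot, and variables do not carry over. Pictures are saved under pics/ and viewed, at most 10 in all, crops included, and the job is handed in when it is done.

```bash
mkdir -p pics
python3 - <<'E'
from workcell import ctrl
import cv2,numpy as np
for n in("scene","side","wrist"):
    c=ctrl.get_calibration(n);print(n,c)
    cv2.imwrite(f"pics/{n}0.png",ctrl.read_camera(n))
print(ctrl.current_time())
E
```

```text
scene {'K': array([[512.78943   ,   0.        , 317.91008058],
       [  0.        , 512.78943   , 242.79344764],
       [  0.        ,   0.        ,   1.        ]]), 'xyz': array([ 178.45960757, -694.16393537,  513.6601548 ]), 'attitude': array([[ 0.89672831, -0.21000516,  0.38958462],
       [-0.44216264, -0.38680985,  0.80924059],
       [-0.01924953, -0.89792871, -0.43971977]])}
side {'K': array([[520.43615232,   0.        , 327.3253583 ],
       [  0.        , 520.43615232, 233.70282733],
       [  0.        ,   0.        ,   1.        ]]), 'xyz': array([276.77116434, 901.29371641, 469.41130236]), 'attitude': array([[-0.9447309 , -0.1436589 ,  0.29469586],
       [-0.32757753,  0.37720596, -0.86626129],
       [ 0.01328511, -0.91491955, -0.40341755]])}
wrist {'K': array([[371.64829954,   0.        , 323.28573161],
       [  0.        , 371.64829954, 233.71552049],
       [  0.        ,   0.        ,   1.        ]]), 'xyz': array([575.02056247,  74.24620917, 372.16110152]), 'attitude': array([[ 0.99999767,  0.0015571 , -0.00149259],
       [ 0.00106168, -0.95769304, -0.28778971],
       [-0.00187756,  0.28778746, -0.95769246]])}
0.15
```

View pics/scene0.png

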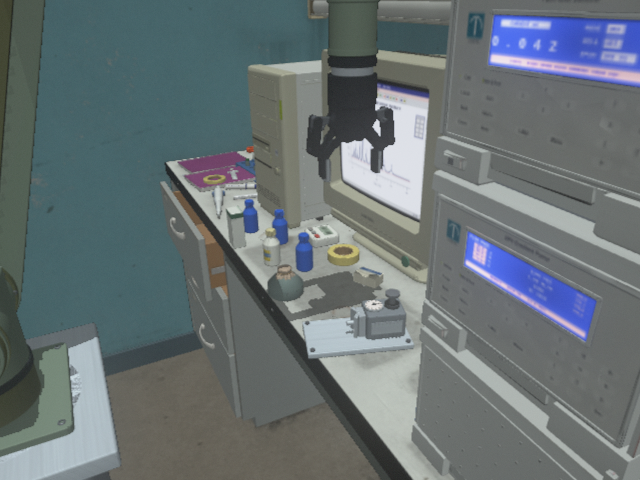

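View pics/wrist0.png

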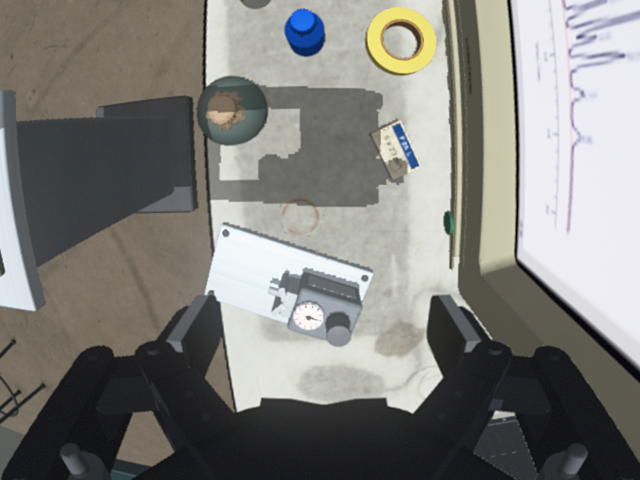

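The wrist view shows the bed corners near (228,224) and (372,270), the plunger head at (338,331) and the dial at (308,317). In the scene view the candidates are three blue bottles at (250,215), (280,226) and (304,252), plus a cream one at (271,247). The cream one fits because it isn't a blue look-alike. I'll confirm in an enlarged crop.

```bash
cat > h.py <<'E'
from workcell import ctrl
import cv2,numpy as np
def ray(n,uv,c=None):
    c=c or ctrl.get_calibration(n);K=c["K"];d=np.array([(uv[0]-K[0,2])/K[0,0],(uv[1]-K[1,2])/K[1,1]])
    if n=="wrist":
        t=np.linalg.norm(d);v=np.r_[d/max(t,1e-9)*np.sin(t),np.cos(t)]
    else: v=np.r_[d,1]
    v=c["attitude"]@v
    return c["xyz"],v/np.linalg.norm(v)
def onz(n,uv,z,c=None):
    o,v=ray(n,uv,c);return o+v*(z-o[2])/v[2]
def cross(a,b):
    (o,v),(p,w)=a,b
    s=np.linalg.lstsq(np.c_[v,-w],p-o,rcond=None)[0]
    q,r=o+s[0]*v,p+s[1]*w
    return (q+r)/2,np.linalg.norm(q-r)
E
python3 - <<'E'
from h import *
a=cv2.imread("pics/scene0.png")[180:380,200:440];b=cv2.imread("pics/side0.png")
cv2.imwrite("pics/crop1.png",cv2.resize(a,None,fx=3,fy=3,interpolation=2)[:600,:800])
for uv,z in(((228,224),10),((372,270),10),((338,331),82),((308,317),63)): print(uv,onz("wrist",uv,z).round(1))
for uv,z in(((393,293),82),((271,262),0),((272,232),78),((237,243),0)): print(uv,onz("scene",uv,z).round(1))
E
```

```text
(228, 224) [476.1 -24.3  10. ]
(372, 270) [626.2 -74.6  10. ]
(338, 331) [ 588.1 -105.2   82. ]
(308, 317) [ 560.2 -101.3   63. ]
(393, 293) [ 585.6 -119.1   82. ]
(271, 262) [504.9 215.5   0. ]
(272, 232) [504.6 196.7  78. ]
(237, 243) [469.9 338.8   0. ]
```

View pics/crop1.png

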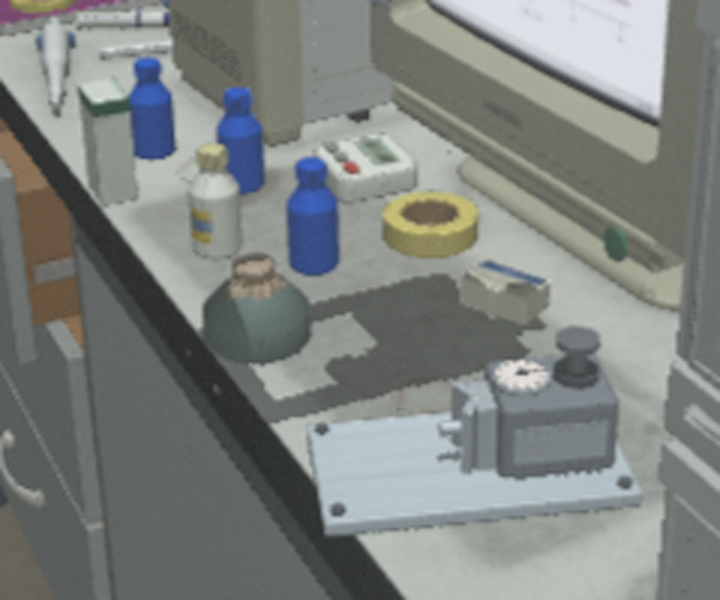

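View pics/side0.png

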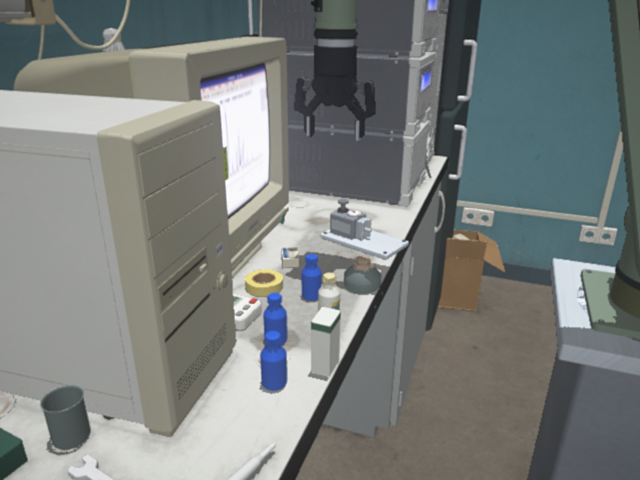

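The cream bottle with the label at (271,247) is the target: its proportions and dropper cap fit, and the other three are blue. It stands near (505,205). Next I close the gripper, turn to the gauge's yaw and look from closer.

```bash
cat >> h.py <<'E'
from scipy.spatial.transform import Rotation
def Rz(d): return Rotation.from_euler("z",d,degrees=True).as_matrix()
E
python3 - <<'E'
from h import *
R=ctrl.current_tcp_rot();print(R.round(3))
ctrl.move_gripper(0)
ctrl.move_pose([560,-90,200],Rz(-18.5)@R)
c=ctrl.get_calibration("wrist")
im=ctrl.read_camera("wrist");cv2.imwrite("pics/w1.png",im)
import pickle;pickle.dump(c,open("c1.pkl","wb"))
print(ctrl.current_time(),c["xyz"],ctrl.current_tcp_pos())
E
```

```text
[[ 0.     1.    -0.001]
 [ 1.    -0.     0.   ]
 [ 0.    -0.001 -1.   ]]
1.4417 [583.63870229 -20.50124207 341.36009314] [560.23154341 -90.07102064 200.20879622]
```

View pics/w1.png

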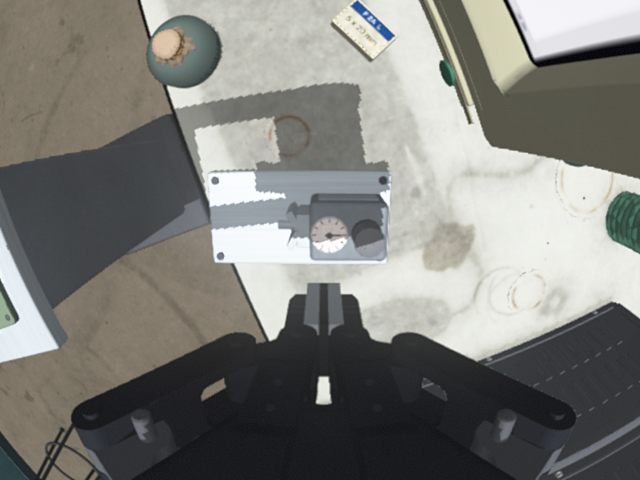

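The gauge sits level in this view. The bed corners are at about (209,171), (391,171), (387,263) and (214,263), and the plunger head is at (369,237). I'll fit the pose from these points.

Run:
```python
from h import *
import pickle;c=pickle.load(open("c1.pkl","rb"))
im=cv2.imread("pics/w1.png")
m=[((209,171),(-85,45),10),((391,171),(85,45),10),((387,263),(85,-45),10),((214,263),(-85,-45),10),((369.5,236.5),(58,0),82),((328,235.5),(28,0),63)]
W=np.array([onz("wrist",u,z,c)[:2] for u,_,z in m]);G=np.array([g for _,g,_ in m],float)
print(W.round(1))
H=(G-G.mean(0)).T@(W-W.mean(0));U,S,Vt=np.linalg.svd(H);R=Vt.T@np.diag([1,np.linalg.det(Vt.T@U.T)])@U.T
t=W.mean(0)-R@G.mean(0);print("yaw",np.degrees(np.arctan2(R[1,0],R[0,0])),"t",t,"res",(W-(G@R.T+t)).round(1))
cv2.imwrite("pics/w1c.png",cv2.resize(im[150:290,190:410],None,fx=3.6,fy=3.6,interpolation=2))
```

```text
[[ 470.5  -23.8]
 [ 628.1  -77.9]
 [ 600.2 -162. ]
 [ 439.6 -109. ]
 [ 589.8 -106.9]
 [ 559.5 -102.1]]
yaw -18.43969180905565 t [534.36200751 -92.41822264] res [[ 2.5 -1. ]
 [-1.1 -1.3]
 [-0.5 -0.1]
 [ 0.1 -0.7]
 [ 0.4  3.8]
 [-1.4 -0.8]]
```

View pics/w1c.png

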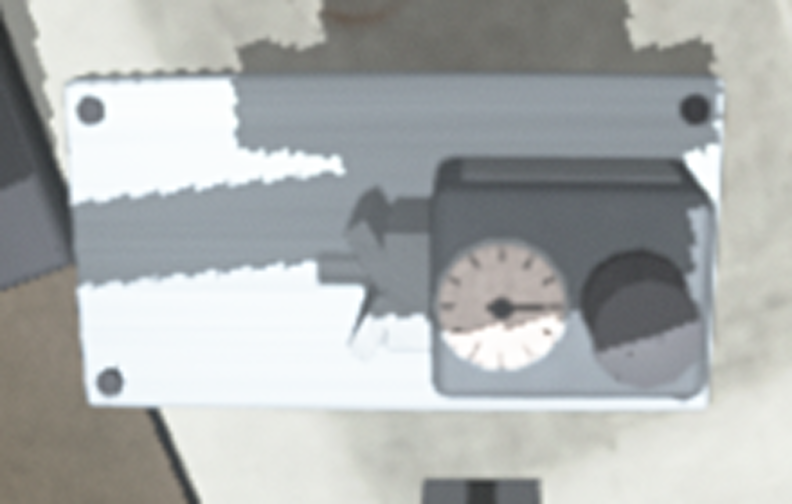

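The crop gives a better head centre, at about (370,242.5). I'll refit with that and press the plunger.

Run:
```python
from h import *
import pickle;c=pickle.load(open("c1.pkl","rb"))
m=[((208.3,171.7),(-85,45),10),((391.1,171.1),(85,45),10),((386.7,263),(85,-45),10),((214.4,262.2),(-85,-45),10),((370,242.5),(58,0),82),((329.7,235),(28,0),63)]
W=np.array([onz("wrist",u,z,c)[:2] for u,_,z in m]);G=np.array([g for _,g,_ in m],float)
H=(G-G.mean(0)).T@(W-W.mean(0));U,S,Vt=np.linalg.svd(H);R=Vt.T@U.T
t=W.mean(0)-R@G.mean(0);yaw=np.degrees(np.arctan2(R[1,0],R[0,0]));print(yaw,t,(W-(G@R.T+t)).round(1))
pickle.dump((R,t,yaw),open("g.pkl","wb"))
p=R@[58,0]+t;print(p)
T=ctrl.current_tcp_rot()
ctrl.move_straight([*p,95],T)
f0=ctrl.current_force()
hit=ctrl.move_straight([*p,68],max_speed=20,contact_N=16)
print(hit,ctrl.current_tcp_pos(),ctrl.current_force()-f0,ctrl.current_time())
```

```text
-18.71165470631701 [534.39696682 -93.0763833 ] [[ 1.3 -1. ]
 [-1.2 -0.3]
 [-0.5  1. ]
 [ 0.9  0.1]
 [-0.5  0.2]
 [-0.  -0.1]]
[ 589.33137922 -111.68311151]
True [ 589.30418531 -111.70305362   74.00878574] [-2.30572592 -0.26733694  6.42608276] 3.3667
```

Run:
```python
from h import *
p=ctrl.current_tcp_pos();f0=ctrl.current_force()
hit=ctrl.move_straight([p[0],p[1],71],max_speed=10,contact_N=15)
print(hit,ctrl.current_tcp_pos(),ctrl.current_force());ctrl.pause(.3);print(ctrl.current_tcp_pos(),ctrl.current_force())
ctrl.move_straight([p[0],p[1],180])
print(ctrl.current_force())
R=ctrl.current_tcp_rot()
ctrl.move_gripper(60)
# camera sits ~75mm off the TCP; view the bottle with the TCP just short of it
ctrl.move_pose([505,130,230],Rz(18.5)@R)
c=ctrl.get_calibration("wrist");im=ctrl.read_camera("wrist");cv2.imwrite("pics/w2.png",im)
import pickle;pickle.dump(c,open("c2.pkl","wb"));print(ctrl.current_time())
```

```text
True [ 589.31646057 -111.70889034   74.01077769] [-1.64552663  0.69054163  7.1484868 ]
[ 589.33697545 -111.70308555   74.07314847] [-1.19980157  0.06861166  6.94472369]
[ 0.51268982  0.40977522 -0.65092095]
6.45
```

View pics/w2.png

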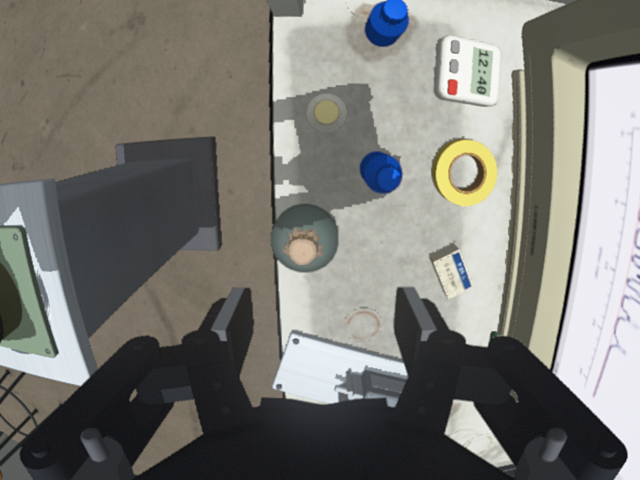

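The plunger stopped twice at z = 74.0 with about 7 N on it, so it was fully down. This view shows the bottle cap at (326,112), the squat bottle at (305,238), blue bottles at (382,172) and (388,22), and the carton at the top edge near (287,4).

Run:
```python
from h import *
import pickle;c=pickle.load(open("c2.pkl","rb"))
for n,u,z in(("cap",(326.5,112),78),("body",(326,109.5),62),("squat",(305,238),28),("squatcap",(302,247),56),("blueL",(381,172),35),("bluecap",(389,181),78),("carton corner",(302,14),85)): print(n,onz("wrist",u,z,c).round(1))
im=cv2.imread("pics/w2.png")
cv2.imwrite("pics/w2c.png",cv2.resize(im[0:200,240:460],None,fx=3,fy=3,interpolation=2))
```

```text
cap [507.4 213.9  78. ]
body [507.1 216.5  62. ]
squat [487.   95.9  28. ]
squatcap [485.7  96.2  56. ]
blueL [557.5 161.3  35. ]
bluecap [557.7 159.6  78. ]
carton corner [488.8 292.   85. ]
```

View pics/w2c.png

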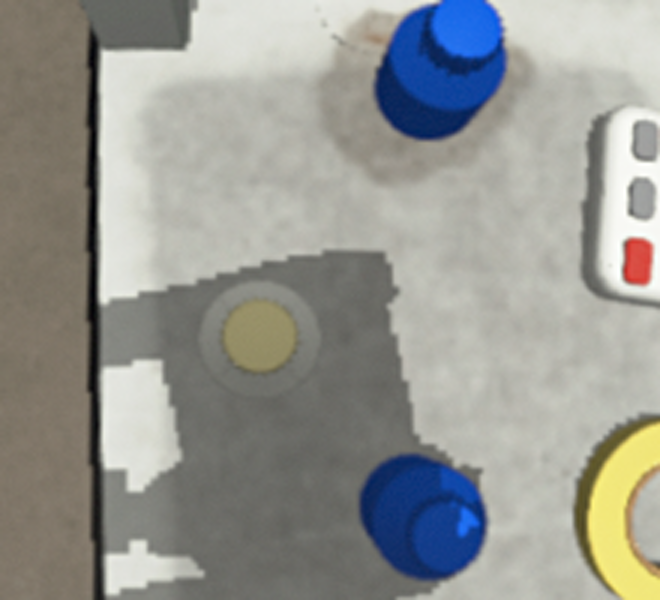

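The bottle is at (507,214). The open fingers clear its neighbours if they close along the gauge's y. I'll pick it with that yaw.

Run:
```python
from h import *
import pickle;R,t,yaw=pickle.load(open("g.pkl","rb"))
a=np.radians(yaw+90);y=np.array([np.cos(a),np.sin(a),0]);z=np.array([0,0,-1.]);T=np.c_[np.cross(y,z),y,z]
pickle.dump(T,open("T.pkl","wb"))
b=[507.3,214.5];print(ctrl.ik([*b,150],T))
ctrl.move_pose([*b,160],T)
hit=ctrl.move_straight([*b,13],max_speed=80,contact_N=10)
print(hit,ctrl.current_tcp_pos())
if not hit:
    ctrl.move_gripper(20);print(ctrl.current_gripper_width(),ctrl.current_grasp_force())
    ctrl.move_straight([*b,150],max_speed=80)
    print(ctrl.current_gripper_width(),ctrl.current_grasp_force(),ctrl.current_qpos(),ctrl.ik([*(R@[-60,0]+t),140],T))
print(ctrl.current_time())
```

```text
[ 2.17235574e+01  1.98560545e+01  9.98637825e+01 -2.54444375e-14
  6.02801630e+01 -4.95647879e+01]
False [507.5860842  214.60005662  13.41602467]
34.208117010326035 59.53680753707886
33.80650785935351 59.563690423965454 [ 2.17216156e+01  1.98881934e+01  9.98960794e+01  9.23747128e-04
  6.02766196e+01 -4.95632277e+01] [-1.01515143e+01  1.48319880e+01  1.09169119e+02 -2.54444375e-14
  5.59988933e+01 -8.14398596e+01]
11.6667
```

Run:
```python
from h import *
import pickle;R,t,yaw=pickle.load(open("g.pkl","rb"));T=pickle.load(open("T.pkl","rb"))
p=R@[-60,0]+t
ctrl.move_straight([*p,150],T,max_speed=150)
ctrl.move_straight([*p,40],max_speed=80)
ctrl.pause(.3);f=ctrl.current_force()
hit=ctrl.move_straight([*p,20],max_speed=10,contact_N=4)
print(hit,ctrl.current_tcp_pos(),ctrl.current_force()-f,ctrl.current_gripper_width(),ctrl.current_time())
c=ctrl.get_calibration("wrist");pickle.dump(c,open("c3.pkl","wb"))
w=ctrl.read_camera("wrist");s=ctrl.read_camera("scene")[240:380,280:440]
cv2.imwrite("pics/w3.png",w)
a=cv2.resize(s,None,fx=2.5,fy=2.5,interpolation=2)
b=cv2.resize(w[60:410,160:560],(400,350))
cv2.imwrite("pics/p3.png",np.hstack([a,b]))
```

```text
True [477.53634334 -73.81394484  23.45325419] [-0.52557834  0.84152127  4.07068347] 34.021109533142365 17.0583
```

View pics/p3.png

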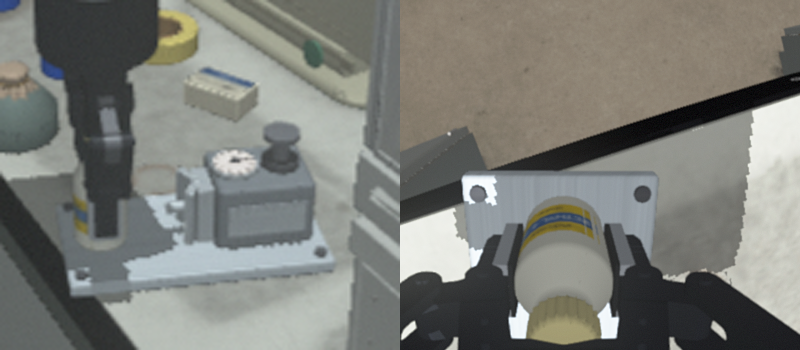

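The bottle stands on the bed; contact came at 23.45, 10 mm above the pick height. It is about 1 mm to +y of the bed's mid line. I'll correct that slightly, push in slowly, and watch the forces in the gauge frame.

```bash
cat >> h.py <<'E'
import pickle
R,t,yaw=pickle.load(open("g.pkl","rb"))
def st(m):
    f=ctrl.current_force();p=ctrl.current_tcp_pos()
    print(m,"g",(R.T@(p[:2]-t)).round(2),"z",p[2].round(2),"Fg",(R.T@f[:2]).round(1),"Fz",f[2].round(1),"w",round(ctrl.current_gripper_width(),2),"t",ctrl.current_time())
E
python3 - <<'E'
from h import *
c=pickle.load(open("c3.pkl","rb"))
for u in((223,231),(418,231)): print((R.T@(onz("wrist",u,10,c)[:2]-t)).round(1))
P=lambda x,y,z:[*(R@[x,y]+t),z]
st("start")
ctrl.move_straight(P(-38,-.7,23.4),max_speed=40);ctrl.pause(.2);st("pre-pin")
for x in(-30,-24): ctrl.move_straight(P(x,-.7,23.4),max_speed=15);ctrl.pause(.2);st(x)
print(ctrl.move_straight(P(-16,-.7,23.4),max_speed=6,contact_N=7));st("hit");ctrl.pause(.3);st("rest")
E
```

```text
[-88.1 -43.7]
[-88.2  43.1]
start g [-6.002e+01 -1.000e-02] z 23.44 Fg [-0.2 -0.3] Fz 6.1 w 33.98 t 17.1583
pre-pin g [-37.86  -0.67] z 23.47 Fg [-0.6  0.3] Fz 3.5 w 33.73 t 18.075
-30 g [-34.15  -0.84] z 23.53 Fg [-10.4   0.8] Fz 15.3 w 34.11 t 18.9583
-24 g [-29.69  -0.86] z 23.55 Fg [-13.2   1. ] Fz 18.1 w 33.77 t 19.7083
True
hit g [-25.29  -0.85] z 23.66 Fg [-2.1  0. ] Fz 5.6 w 33.88 t 20.8333
rest g [-25.41  -0.83] z 23.67 Fg [-2.   0.1] Fz 5.6 w 33.67 t 21.1333
```

Run:
```python
from h import *
w=ctrl.read_camera("wrist");s=ctrl.read_camera("scene")[240:380,280:440];d=ctrl.read_camera("side")[180:270,310:420]
a=cv2.resize(s,(400,350),interpolation=2);b=cv2.resize(d,(400,327),interpolation=2);b=np.vstack([b,np.zeros((23,400,3),np.uint8)])
cv2.imwrite("pics/p4.png",np.hstack([a,b]));cv2.imwrite("pics/w4.png",w)
```

```text
(no output)
```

View pics/p4.png

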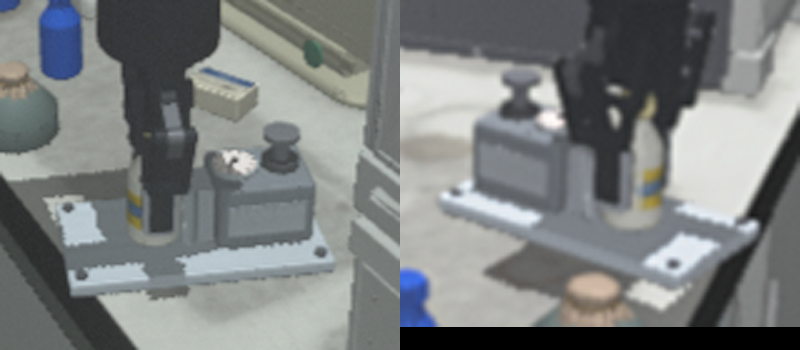

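The scene and side panels show the bottle still upright between the pads, but it may sit slightly behind (-x of) them. My picture views are used up, so I'll check slip and tilt numerically from the wrist images, using cap and label centroids relative to the tool.

Run:
```python
from h import *
for n in("w3","w4"):
    im=cv2.imread(f"pics/{n}.png");h=cv2.cvtColor(im,cv2.COLOR_BGR2HSV)
    for nm,lo,hi,(y0,y1,x0,x1) in(("tan",(15,60,60),(35,140,255),(240,440,240,400)),("yellow",(18,150,80),(35,255,255),(200,420,240,400)),("blue",(95,80,40),(125,255,255),(200,420,270,380)),("body",(12,8,110),(40,60,255),(200,420,270,380))):
        m=cv2.inRange(h[y0:y1,x0:x1],lo,hi);k,l,s,c=cv2.connectedComponentsWithStats(m)
        if k>1:
            i=1+np.argmax(s[1:,4]);print(n,nm,"bbox",s[i,0]+x0,s[i,1]+y0,s[i,2:4],"area",s[i,4],"c",(c[i]+[x0,y0]).round(1))
    print("col323",[tuple(h[y,323]) for y in range(250,420,10)])
```

```text
w3 tan bbox 287 356 [74 49] area 2774 c [323.3 381.5]
w3 yellow bbox 284 282 [60 24] area 317 c [316.9 288.7]
w3 blue bbox 285 273 [59 25] area 324 c [314.7 280.1]
w3 body bbox 275 257 [ 98 135] area 6634 c [324.5 325.4]
col323 [(np.uint8(101), np.uint8(17), np.uint8(164)), (np.uint8(35), np.uint8(12), np.uint8(127)), (np.uint8(24), np.uint8(166), np.uint8(117)), (np.uint8(108), np.uint8(83), np.uint8(92)), (np.uint8(25), np.uint8(59), np.uint8(125)), (np.uint8(30), np.uint8(12), np.uint8(127)), (np.uint8(34), np.uint8(13), np.uint8(156)), (np.uint8(37), np.uint8(15), np.uint8(156)), (np.uint8(36), np.uint8(16), np.uint8(157)), (np.uint8(37), np.uint8(15), np.uint8(156)), (np.uint8(30), np.uint8(13), np.uint8(140)), (np.uint8(25), np.uint8(69), np.uint8(118)), (np.uint8(26), np.uint8(69), np.uint8(119)), (np.uint8(25), np.uint8(75), np.uint8(153)), (np.uint8(26), np.uint8(72), np.uint8(164)), (np.uint8(26), np.uint8(74), np.uint8(161)), (np.uint8(105), np.uint8(24), np.uint8(42))]
w4 tan bbox 286 356 [76 49] area 2864 c [323.3 381.5]
w4 yellow bbox 290 283 [54 17] area 160 c [324.9 2
[... 190 characters left out ...]
int8(10), np.uint8(130)), (np.uint8(24), np.uint8(142), np.uint8(117)), (np.uint8(106), np.uint8(79), np.uint8(90)), (np.uint8(26), np.uint8(57), np.uint8(121)), (np.uint8(35), np.uint8(12), np.uint8(125)), (np.uint8(30), np.uint8(12), np.uint8(150)), (np.uint8(38), np.uint8(13), np.uint8(152)), (np.uint8(34), np.uint8(14), np.uint8(151)), (np.uint8(38), np.uint8(13), np.uint8(152)), (np.uint8(30), np.uint8(11), np.uint8(135)), (np.uint8(27), np.uint8(69), np.uint8(114)), (np.uint8(25), np.uint8(70), np.uint8(116)), (np.uint8(25), np.uint8(76), np.uint8(151)), (np.uint8(26), np.uint8(76), np.uint8(158)), (np.uint8(26), np.uint8(77), np.uint8(156)), (np.uint8(30), np.uint8(15), np.uint8(35))]
```

The centroids match to within a pixel, so the bottle has neither slipped nor tilted in the hand. The push force fits the spring plus bed friction, because the arm also leaned down with Fz of 15-18 N. I'll work out the bottle's true x from its base front edge, ease off z, and push on in short steps.

Run:
```python
from h import *
c=pickle.load(open("c3.pkl","rb"))
print("bottle centre g at TCP -60:",(R.T@(onz("wrist",(324,257.5),10,c)[:2]-t)+[17.5,0]).round(1))
print("tilt",ctrl.current_tcp_rot()[:,2].round(4))
P=lambda x,y,z:[*(R@[x,y]+t),z]
g=R.T@(ctrl.current_tcp_pos()[:2]-t);z=ctrl.current_tcp_pos()[2]
for k in(1,2,3,4):
    ctrl.move_straight(P(g[0]+1.5*k,-.8,z+.25*k),max_speed=8);ctrl.pause(.15);st(k)
print(ctrl.current_tcp_rot()[:,2].round(4))
```

```text
bottle centre g at TCP -60: [-58.3   1.3]
tilt [-0.0194  0.0054 -0.9998]
1 g [-25.35  -0.84] z 23.72 Fg [-4.2  0.5] Fz 5.5 w 33.63 t 21.7167
2 g [-25.24  -0.85] z 23.77 Fg [-6.8  0.6] Fz 6.7 w 33.69 t 22.2083
3 g [-25.12  -0.85] z 23.84 Fg [-8.1  1.5] Fz 8.7 w 33.79 t 22.7
4 g [-24.25  -0.88] z 23.85 Fg [-10.4   1.2] Fz 8.3 w 33.97 t 23.1917
[-0.0286  0.0078 -0.9996]
```

Under load the tool tips lag by about 1.6°. I'll push on while commanding a compensating tilt, so the bottle stays upright, until the travel stops against the V.

```bash
cat > push.py <<'E'
from h import *
import sys
T=pickle.load(open("T.pkl","rb"))
def state():
    p=ctrl.current_tcp_pos();e=Rotation.from_matrix(T@ctrl.current_tcp_rot().T).as_rotvec()
    return R.T@(p[:2]-t),p[2],R.T@ctrl.current_force()[:2],ctrl.current_force()[2],e
def run(xc,zc,yc,ec,n,dx,flim,fzlo=3,fzhi=8):
    for k in range(n):
        g,z,f,fz,e=state()
        ec=ec+.6*e; n_=np.linalg.norm(ec)
        if n_>.09: ec=ec*.09/n_
        zc+= .2 if fz>fzhi else -.2 if fz<fzlo else 0
        if f[0]>-flim: xc+=dx
        ctrl.move_straight([*(R@[xc,yc]+t),zc],Rotation.from_rotvec(ec).as_matrix()@T,max_speed=10);ctrl.pause(.1)
        g,z,f,fz,e=state()
        print("cmd",round(xc,2),round(zc,2),"g",g.round(2),"z",z.round(2),"F",f.round(1),round(fz,1),"tilt",np.degrees(e).round(2),"w",round(ctrl.current_gripper_width(),1),"t",round(ctrl.current_time(),1))
    pickle.dump((xc,zc,yc,ec),open("cmd.pkl","wb"))
E
python3 - <<'E'
from push import *
run(-20,24.6,-.8,np.zeros(3),8,.7,17)
E
```

```text
cmd -19.3 24.8 g [-23.28  -0.98] z 23.56 F [-7.4  1.1] 3.2 tilt [ 0.15  0.51 -0.02] w 33.8 t 23.5
cmd -18.6 24.8 g [-22.5   -1.03] z 23.51 F [-7.7  0.6] 3.6 tilt [ 0.06  0.2  -0.01] w 33.3 t 23.9
cmd -17.9 24.8 g [-22.26  -1.03] z 23.5 F [-8.3  1. ] 4.0 tilt [ 0.01  0.02 -0.01] w 33.5 t 24.2
cmd -17.2 24.8 g [-21.93  -1.04] z 23.47 F [-8.6  1.5] 5.5 tilt [-0.01 -0.03  0.  ] w 33.9 t 24.6
cmd -16.5 24.8 g [-21.48  -1.04] z 23.47 F [-8.4  0.7] 6.1 tilt [-0.01 -0.04  0.  ] w 33.9 t 24.9
cmd -15.8 24.8 g [-21.04  -1.05] z 23.47 F [-8.6  0.4] 5.7 tilt [-0.01 -0.05  0.  ] w 33.9 t 25.3
cmd -15.1 24.8 g [-20.98  -1.05] z 23.5 F [-11.    1.3] 6.5 tilt [-0.03 -0.09  0.  ] w 33.8 t 25.6
cmd -14.4 24.8 g [-20.97  -1.07] z 23.48 F [-12.5   1.5] 9.4 tilt [-0.03 -0.12  0.  ] w 33.7 t 26.0
```

Travel has stopped at -21.0 and the force is now rising, with the bottle upright. I'll push a little more to confirm it is the hard stop.

Run:
```python
from push import *
xc,zc,yc,ec=pickle.load(open("cmd.pkl","rb"))
run(xc,zc,yc,ec,5,1.,18)
w=ctrl.read_camera("wrist");c=ctrl.get_calibration("wrist")
h=cv2.cvtColor(w,cv2.COLOR_BGR2HSV);m=cv2.inRange(h[200:420,270:380],(12,8,110),(40,60,255));k,l,s,q=cv2.connectedComponentsWithStats(m);print(s[1+np.argmax(s[1:,4])])
m=cv2.inRange(h[240:440,240:400],(15,60,60),(35,140,255));k,l,s,q=cv2.connectedComponentsWithStats(m);i=1+np.argmax(s[1:,4]);print(q[i]+240,s[i])
# dial hand seen by the scene camera: full-res crop, dark pixels on the dial face
sc=ctrl.read_camera("scene");old=cv2.imread("pics/scene0.png")
for n,im in(("before",old),("now",sc)):
    print(n);print(cv2.cvtColor(im,6)[299:311:1,364:384:1])
```

```text
cmd -13.4 25.0 g [-20.95  -1.07] z 23.5 F [-15.    1.4] 9.1 tilt [-0.04 -0.16  0.  ] w 33.9 t 26.3
cmd -12.4 25.2 g [-20.94  -1.08] z 23.49 F [-16.6   1.2] 10.0 tilt [-0.05 -0.18  0.  ] w 34.0 t 26.7
cmd -11.4 25.4 g [-20.91  -1.11] z 23.5 F [-17.3   1.7] 10.0 tilt [-0.05 -0.19  0.01] w 33.8 t 27.0
cmd -10.4 25.6 g [-20.9  -1.1] z 23.49 F [-19.1   2.2] 11.3 tilt [-0.05 -0.19  0.  ] w 33.7 t 27.4
cmd -10.4 25.8 g [-20.84  -1.12] z 23.48 F [-19.2   2.3] 8.6 tilt [-0.02 -0.08  0.  ] w 33.6 t 27.7
[   5   57   98  120 6525]
[323.28229497 381.64449138] [  46  116   76   49 2841]
before
[[ 95  96  95  95  94  90  91  94  94 113 125 134 141 141 142 144 144 138
  136 134]
 [107 113 122 129 154 173 180 152 176 204 205 159 162 167 143 137 136 136
  133 134]
 [127 132 156 192 171 192 218 214 217 222 222 192 200 212 207 169 137 136
  134 134]
 [134 154 176 210 213 216 223 222 204 182 196 211 220 223 210 202 193 161
  138 135]
 [139 191 195 209 223 224 225 223 176 119 129 148 165 171 146 171 174 154
  144 137]
 [138 199 217 218 222 223 224 193 123  86  95 104 177 206 202 210 211 209
  185 146]
 [
[... 833 characters left out ...]
 197 165
  140 138]
 [ 89 112 116 113 140 166 175 191 159 120 134 164 214 227 221 222 194 155
  146 139]
 [ 93 118 128 116 105 113 122 131 117  91  96 124 204 225 224 225 218 213
  189 150]
 [ 95 109 116 121 122 178 204 206 207 206 206 207 219 225 225 214 201 201
  188 140]
 [ 94 107 118 128 122 149 208 222 223 223 224 224 224 223 223 218 215 204
  181 147]
 [ 92 106 116 117 121 129 154 162 163 168 209 225 224 223 199 187 202 185
  152 136]
 [ 86  98 111 114 125 130 131 109 117 130 200 200 211 226 205 177 174 161
  125 124]
 [ 84  91 105 112 116 120 123 117 118 131 154 155 161 187 185 162 144 133
  129 134]
 [ 85  84  92 101 113 118 120 121 123 126 124 133 137 137 139 132 126 131
  137 138]]
```

This is a hard stop: force went from 11 to 19 N with 0.1 mm of travel, and the dial hand has swung about half a turn. The small side load (Fy +2) suggests one flank carries more, so I'll let y ease toward zero side force and check whether x advances.

Run:
```python
from push import *
xc,zc,yc,ec=pickle.load(open("cmd.pkl","rb"))
for y in(-.2,.6,1.4):
    run(xc,zc,y,ec,1,0,18,3,12);xc,zc,yc,ec=pickle.load(open("cmd.pkl","rb"))
ctrl.pause(.5);st("rest")
```

```text
cmd -10.4 25.8 g [-20.85  -1.11] z 23.46 F [-18.3  -0.6] 9.0 tilt [ 0.04 -0.05 -0.02] w 33.9 t 28.2
cmd -10.4 25.8 g [-20.85  -1.04] z 23.48 F [-18.3  -2.8] 9.8 tilt [ 0.08 -0.04 -0.04] w 33.7 t 28.5
cmd -10.4 25.8 g [-20.85  -1.  ] z 23.48 F [-18.6  -5.8] 10.3 tilt [ 0.1  -0.04 -0.05] w 34.2 t 28.9
rest g [-20.85  -1.03] z 23.48 Fg [-17.9  -7.5] Fz 10.2 w 33.84 t 29.3917
```

Side force of either sign moves the bottle by no more than 0.1 mm, so it is seated on both flanks. I'll go back to zero side force, check that it holds, and hand in.

Run:
```python
from push import *
xc,zc,yc,ec=pickle.load(open("cmd.pkl","rb"))
run(xc,zc,-.3,ec,1,0,18,3,12)
ctrl.pause(1);st("rest");print(ctrl.current_grasp_force())
print(ctrl.close_job())
```

```text
cmd -10.4 25.8 g [-20.79  -1.15] z 23.46 F [-18.3  -0.1] 9.6 tilt [-0.09  0.04  0.05] w 33.9 t 29.8
rest g [-20.77  -1.14] z 23.47 Fg [-18.3   0.3] Fz 9.0 w 33.91 t 30.8083
60.979546308517456
the job is handed in; nothing more can be done
None
```

The job is handed in at about 31 s: the zero plunger was pressed to its stop and released, and the gripper is still holding the cream bottle upright, pressed home in the V-block at about 18 N; I steered clear of the other things on the bench, though I took no final picture of them.

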